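Fish the muddler out of the half-covered bar caddy

ROBOT

A 7-joint arm with a two-finger parallel gripper is mounted at the origin on the work surface. World frame = base frame: x ahead of the robot, y to its left, z up, the work surface at z = 0. Lengths are in mm, angles in rad, forces in N, time in s.
With the tool pointing down it reaches from about 350 to 900 mm from the base axis. Payload 7.2 kg.
Tool frame: the origin (TCP) lies between the finger pads; the fingertips stand 8 mm ahead of it and the grasp point (between the pads) lies 11 mm behind it (r.finger_overhang is the distance from the TCP to the fingertips, in mm); z points along the fingers, y is the line along which they close (so a half turn about z gives the same grasp; the last joint's range is limited). The gripper opens to 88 mm and grips with 3 to 60 N. Pads are 20 mm wide; open, the fingers measure 115 mm over their backs; the gripper's body (75 mm by 178 mm) begins 61 mm behind the grasp point.
Start: joints at [-1.177, 0.411, -0.013, 1.596, 0.006, 1.134, -0.082], TCP at [278.484, 559.531, 230.653] pointing down, gripper open.
Joint ranges: [-2.95, 2.95], [-0.29, 1.99], [-1.47, 1.44], [0.14, 2.54], [-1.03, 4.17], [0.13, 1.85], [-2.86, 2.86]. Speed limits (rad/s): [2.39, 2.39, 3.01, 3.01, 3.14, 3.14, 3.14].

INTERFACE

Orientations are given as a 3x3 rotation matrix whose columns are the frame's x, y, z axes.
In Python, from rig import r, vision gives the robot as it stands. Calls block until the motion is done:
- r.reach(position, orientation): joint-space move of the TCP to a pose.
- r.servo_line(position, vel=150, rotation=None, contact_N=None): straight line of the TCP; rotation=None keeps the orientation; vel is the mean speed in mm/s. With contact_N (N) it stops when the force on the tool has changed by that much, and returns True; else False.
- r.goto_joints(angles): joint-space move.
- r.grip(opening, effort=None): finger opening in mm; effort is the grip in N (None keeps the last); returns when the fingers have stopped.
- r.sleep(seconds).
- r.inverse_kinematics(position, orientation): joint angles nearest the present ones, or None.
- r.get_state(): the state.
- vision.camera(name): name is "side" or "top" or "wrist"; returns (picture, depth): 400x640x3 uint8, red, green, blue; 400x640 float32, mm along the optical axis (not along the pixel's ray), 0 where there is no reading.
- vision.get_calibration(name): a dict with "camera_matrix" (3x3 intrinsics, pixels), "k1" (the pictures are not rectified: a ray, as slopes to the right and down, at radius r is drawn at 1 + k1 r^2 times it, then the intrinsics apply), "R" (3x3) and "t" (3): a world point X has camera coordinates R X + t. Camera axes: x right, y down, z forward; pixel columns grow to the right and rows downward; lengths in mm; the calibration is good to about 2 mm. A picture is of the moment at which its call begins: read the wrist's pose just before it. get_calibration takes no time and is no camera call; for the wrist camera it gives the pose at the moment of the call.
A pose or a line that the arm cannot do raises r.MotionError and nothing moves.
- r.finish_job(): hands the job in; it is judged then, once.
Trained networks look in the newest picture that a camera, given by its name, has taken for a name from the list of things; names that differ only in an ending like _2 or _b are one class to them, and where a whole thing is asked for, a point or a joint stands for the part that bears it (a point fixed in the world has none). Each returns a list of dicts, best first, with "score" (0 to 1); they miss things now and then, are a little off and sometimes report something else, mostly with a low value. They report only what shows in the picture. A call takes as long as a camera call.
- vision.spot_in(camera, thing): "extent" ([centre column, centre row, width, height] in pixels, round what is visible of it).
The state is a dict: "time": time; "joints": joint angles; "qvel": joint speeds; "joint_torque": joint torques, N m; "tcp_pos": TCP position; "ee_rot": TCP orientation; "force": force on the tool from outside, world axes, zero at the start; "wrist_torque": the same for the moment, N m; "opening": finger opening in mm; "finger_force": force on a finger pad.
Only numpy, scipy, OpenCV 4.12 (cv2) and the standard library are available. Lean on these libraries where they do the work, as an engineer would, in place of code of your own. Each camera call takes 0.05 s, during which the arm holds its last target. There are 200 camera calls.

TASK

The muddler has slid half under the fixed cover of the steel bar caddy: take it by its wooden handle, tilt it head-up and draw it out slantwise through the caddy's opening, then hold it in the air with its black rubber foot just above the mouth of the violet mixing glass, over the glass but touching nothing except the gripper. Leave the mixing glass and all the other bar things standing where they are. Finish holding it still there: do not let go or put it down.

Things in the scene. Friction and masses are not known exactly. Their poses are not given: they have to be found in the camera images.
- muddler: straight stick 230 mm long, about 0.14 kg, lying level on the caddy floor, foot end (towards the robot) under the cover. Origin on its long axis, midway; 15 mm above what it lies on; balances 15 mm headwards of it. Own x runs foot to head: black rubber foot x -115 to -70 mm, 30x30 mm square; wooden handle -70 to +90 mm, 22x22 mm; pink head +90 to +115 mm, 30x30 mm
- muddler_foot (a point): centre of the muddler's end face at the rubber foot (on the long axis, 115 mm from the origin)
- muddler_head (a point): centre of the muddler's end face at the pink head (on the long axis, 115 mm from the origin)
- caddy: steel box fixed to the bar, 292 (own x, away from robot) x202x96 mm high, walls 6, floor 8 mm, inside 280x190 mm. Origin: centre of its underside. A fixed clear cover with a violet edge, underside 90 and top 96 mm up, closes the robot side, x -140 to -25 mm. The opening, x -25 to +140 mm, 190 mm wide, is too small for the muddler lying flat, even corner to corner
- caddy_edge (a point): middle of the cover's violet edge beside the opening, on the cover's top face (caddy x -25 mm, y 0, 96 mm high)
- mix_glass: violet see-through mixing glass, a loose round open cup 110 mm high, 45 mm outer radius at the rim, wall 4 mm, standing left or right of the caddy. Origin at the centre of its underside, z up
- mix_glass_rim (a point): centre of the mixing glass's mouth, at rim height (110 mm above the bar top)
- tin: bystander: shaker tin, loose steel open cup 120 mm high, 42 mm radius, standing on the side of the caddy where the mixing glass is not; origin at the centre of its underside
- syrup: bystander: loose amber bottle 200 mm high, 33 mm radius; origin at the centre of its underside
- cherries: bystander: loose red jar with brass lid, 95 mm high, 38 mm radius; origin at the centre of its underside
- tumbler: bystander: loose white cup 85 mm high, 36 mm radius; origin at the centre of its underside
- coasters: bystander: loose pile of cork coasters, 96 mm across, 20 mm high; origin at the centre of its underside

How it is judged:
By the outcome, as a careful person would: the job done as asked, in the order asked, and still so for the second after the job is handed in, while the arm keeps its last pose, push and grip.
It also fails if it takes over 38 s, if anything falls off the work surface, if the arm or the gripper's body presses on something with over 40 N, if the wrist force passes 120 N, or if a joint passes its speed limit or range.

## Working session

There is one attempt and no reset: what is moved stays moved. The work goes in short steps, each a Python script; the robot and the scene stay as the last script left them, time stands still between calls to the robot, and variables do not carry over. Pictures are saved under pics/ and viewed, at most 10 in all, crops included, and the job is handed in when it is done.

```bash
ls; mkdir -p pics; cat > h.py <<'E'
import numpy as np, cv2
from rig import r, vision
def save(cam,fn):
    c=vision.get_calibration(cam); p,d=vision.camera(cam)
    cv2.imwrite('pics/'+fn,p[:,:,::-1]); return p,d,c
def ray(c,u,v):
    K=np.array(c['camera_matrix'],float); 
    xy=cv2.undistortPoints(np.array([[[u,v]]],float),K,np.array([c['k1'],0,0,0,0],float))[0,0]
    return np.array([xy[0],xy[1],1.])
def pt(c,u,v,depth):
    R=np.array(c['R']);t=np.array(c['t']); return R.T@(ray(c,u,v)*depth-t)
def ptz(c,u,v,z):
    R=np.array(c['R']);t=np.array(c['t']); o=-R.T@t; d=R.T@ray(c,u,v); return o+d*(z-o[2])/d[2]
def cloud(c,d):
    K=np.array(c['camera_matrix'],float)
    v,u=np.mgrid[0:d.shape[0],0:d.shape[1]]
    xy=cv2.undistortPoints(np.stack([u,v],-1).reshape(-1,1,2).astype(float),K,np.array([c['k1'],0,0,0,0],float)).reshape(-1,2)
    P=np.c_[xy,np.ones(len(xy))]*d.reshape(-1,1)
    return ((P-np.array(c['t']))@np.array(c['R'])).reshape(*d.shape,3)
def proj(c,X):
    return cv2.projectPoints(np.array(X,float).reshape(-1,1,3),cv2.Rodrigues(np.array(c['R'],float))[0],np.array(c['t'],float),np.array(c['camera_matrix'],float),np.array([c['k1'],0,0,0,0],float))[0].reshape(-1,2)
E
cat > a.py <<'E'
from h import *
things="muddler muddler_foot muddler_head caddy caddy_edge mix_glass mix_glass_rim tin syrup cherries tumbler coasters".split()
for cam in("top","side"):
    p,d,c=save(cam,cam+'1.png'); np.savez('pics/%s.npz'%cam,p=p,d=d,**c)
    X=cloud(c,d)
    print(cam,'pos',(-np.array(c['R']).T@np.array(c['t'])).round(),'k1',c['k1'],(d==0).mean())
    for th in things:
        for o in vision.spot_in(cam,th)[:2]:
            e=o['extent']; u,v=int(round(e[0])),int(round(e[1]))
            print(th,round(o['score'],2),np.round(e,1),X[min(v,399),min(u,639)].round() if d[v,u]>0 else None)
print(r.get_state()['time'])
E
python3 a.py
```

```text
pics
rig.py
top pos [ 350.    3. 1311.] k1 -0.05313914175743495 0.0041796875
muddler 0.74 [334.4 189.5  19.1  45.2] [627. -41.  31.]
muddler 0.58 [427.9 253.4  38.1  35. ] [ 441. -313.    4.]
muddler_foot 0.8 [332.6 189.5  16.6  45. ] [626. -38.  35.]
muddler_foot 0.29 [428.4 254.4  35.1  33.2] [ 438. -313.    1.]
muddler_head 0.82 [332.5 189.1  12.3  44.6] [630. -35.  31.]
caddy_edge 0.7 [321.8 204.   90.6 119.8] [591.  -5.   3.]
mix_glass 0.65 [426.7 253.1  36.4  35.2] [ 441. -310.    3.]
mix_glass_rim 0.95 [425.9 255.7  36.   36. ] [ 432. -306.    5.]
tin 0.92 [204.2 258.5  35.9  37.3] [435. 343.   3.]
syrup 0.87 [458.4 192.2  36.6  31.5] [ 594. -372.  138.]
cherries 0.56 [192.2 199.9  30.6  32.2] [592. 359.  90.]
tumbler 0.81 [218.5 156.6  28.   27.1] [742. 310.   3.]
coasters 0.86 [415.2 163.6  32.8  34.4] [ 707. -286.   18.]
side pos [ 304. -975.  760.] k1 -0.08067762056640981 0.00408203125
muddler 0.6 [351.5 218.4  31.4   5. ] [655.   6.   6.]
muddler_foot 0.52 [352.  218.4  33.4   4.6] [655.   6.   6.]
muddler_head 0.56 [351.1 217.4  33.2   5.6] [653.  10.   7.]
caddy 0.91 [329.9 219.8 117.8  69.3] [579. -22.  32.]
caddy 0.63 [362.4 218.8  11.4   5.8] [666. -45.  36.]
caddy_edge 0.92 [333.2 217.7 113.1  76.6] [600.  20.   6.]
mix_glass 0.93 [298.6 293.1  40.4  58.1] [ 422. -338.   96.]
mix_glass_rim 0.61 [299.6 290.5  44.4  65.7] [ 424. -338.  105.]
tin 0.63 [260.1 163.8  29.5  46.6] [424. 275.  78.]
tin 0.37 [349.9 158.2  19.4  29.6] [730. 265.  63.]
syrup 0.89 [391.5 294.   30.3  78.4] [ 596. -417.  126.]
cherries 0.6 [308.  155.8  22.8  32. ] [601. 344.  48.]
tumbler 0.7 [348.6 158.4  18.1  30. ] [724. 260.  66.]
coasters 0.64 [416.9 283.   29.7  32. ] [ 716. -306.   21.]
coasters 0.22 [331.9 217.2 111.8  74.6] [598.  22.   9.]
1.3
```

```bash
python3 - <<'E'
import cv2,numpy as np
a=cv2.imread('pics/top1.png'); b=cv2.imread('pics/side1.png')
cv2.imwrite('pics/v1.png',cv2.resize(a[130:290,170:490],None,fx=2.5,fy=2.5,interpolation=cv2.INTER_CUBIC))
cv2.imwrite('pics/v2.png',cv2.resize(b[130:340,230:440],None,fx=2.8,fy=2.8,interpolation=cv2.INTER_CUBIC))
E
```

```text
(no output)
```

View pics/v1.png

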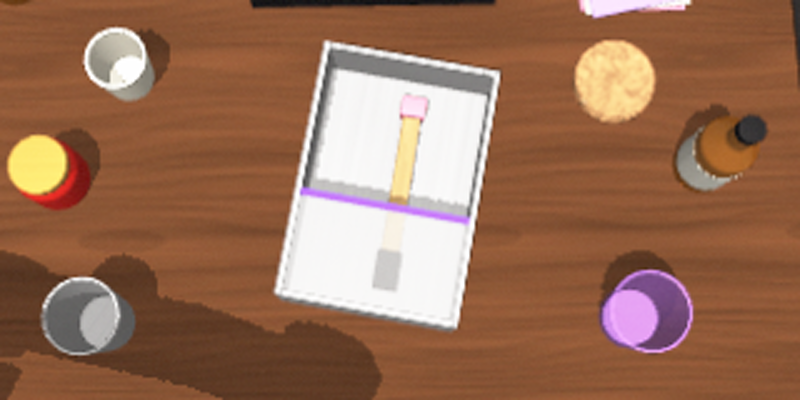

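View pics/v2.png

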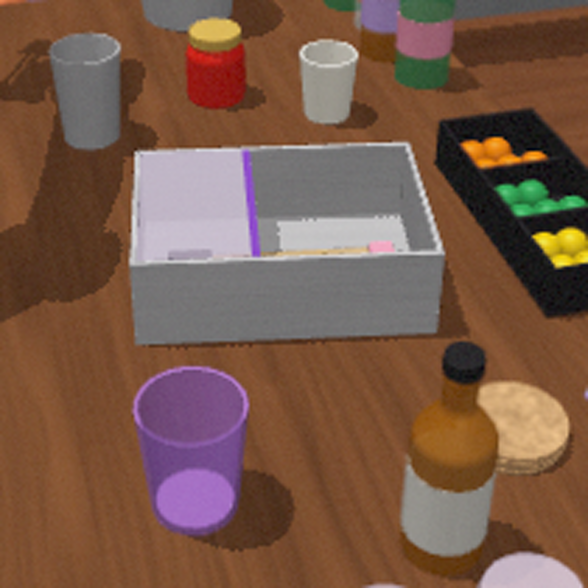

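```bash
cat > b.py <<'E'
from h import *
f=np.load('pics/top.npz');c={k:f[k] for k in('camera_matrix','R','t')};c['k1']=float(f['k1'])
P=lambda x,y,z:ptz(c,170+(x+.5)/2.5-.5,130+(y+.5)/2.5-.5,z).round(1)
for n,x,y,z in[('cFL',326,43,96),('cFR',499,73,96),('cNR',457,328,96),('cNL',276,295,96),('edgeL',303,191,96),('edgeR',468,219,96),('head top',415,95,38),('foot end',385,289,38),('glass rim',649,311,110),('cr',429,160,0)]: print(n,P(x,y,z))
X=cloud(c,f['d']); print('handle depth z',[X[int(130+y/2.5),int(170+x/2.5)].round(1) for x,y in((404,150),(402,165),(413,105),(398,198),(388,270))])
g=np.load('pics/side.npz');X=cloud(g,g['d'])
u,v=230+np.array([380,270,240])/2.8,130+np.array([246,252,395])/2.8
print([X[int(b),int(a)].round(1) for a,b in zip(u,v)])
# hover over the caddy and look
from scipy.spatial.transform import Rotation as Ro
st=r.get_state();print(st['ee_rot'],st['force'])
c=vision.get_calibration('wrist');print(st['tcp_pos'],-np.array(c['R']).T@np.array(c['t']),np.array(c['R']),c['camera_matrix'][0])
E
python3 b.py
```

```text
cFL [739.9  55.2  96. ]
cFR [ 701.7 -140.1   96. ]
cNR [416.4 -84.7  96. ]
cNL [454.8 111.2  96. ]
edgeL [569.3  81.6  96. ]
edgeR [ 535.4 -100.    96. ]
head top [692.9 -46.9  38. ]
foot end [464.9  -7.9  38. ]
glass rim [ 430.5 -290.7  110. ]
cr [622.3 -63.5   0. ]
handle depth z [array([626. , -31.8,  37.2]), array([608.7, -28.6,  34.8]), array([680.2, -44.6,  36.7]), array([571. , -25.1,  30.3]), array([479.9, -11.4,  92.6])]
[array([676.8, -40.9,  38.3]), array([567.3, -20.7,  33.9]), array([ 468.2, -291.9,  106.3])]
[[-8.95257423e-01  4.45549262e-01  4.45494112e-05]
 [ 4.45549263e-01  8.95257422e-01  4.21541482e-05]
 [-2.11014414e-05  5.75877714e-05 -9.99999998e-01]] [ 0.64778968 -0.30267198  0.41227649]
[278.48799796 559.5420278  230.6716318 ] [219.40389196 588.40327928 384.78709428] [[ 4.44360408e-01  8.95848100e-01  9.49566037e-05]
 [ 8.68711385e-01 -4.30925885e-01  2.44220004e-01]
 [ 2.18824946e-01 -1.08439211e-01 -9.69719847e-01]] [317.07997925   0.         323.28250476]
```

```bash
cat >> h.py <<'E'
def rot(psi,a,s):
    m=np.array([np.cos(a)*np.cos(psi),np.cos(a)*np.sin(psi),np.sin(a)])
    z=np.array([np.sin(a)*np.cos(psi),np.sin(a)*np.sin(psi),-np.cos(a)])
    x=s*m; return np.c_[x,np.cross(z,x),z]
# TCP such that the muddler foot-end centre is at F: G=along-axis foot->grasp, o=grasp point offset above axis
def tcp(F,psi,a,s,G,o):
    R=rot(psi,a,s); return np.array(F)+s*R[:,0]*G+R[:,2]*(11-o),R
E
cat > c.py <<'E'
from h import *
d=np.deg2rad; psi=d(-9.7)
for s in(1,-1):
    print('s',s)
    for n,p,R in[('hov',np.array([610,-33,250]),rot(psi,0,s)),('grasp',np.array([623,-35,27]),rot(psi,0,s))]+[('t%d'%a,*tcp([500,-10,30],psi,d(a),s,160,15)) for a in(10,20,30)]+[('f%d_%d'%(a,b),*tcp([430,-291,130],d(b),d(a),s,160,15)) for a in(30,45,60,75,90) for b in(-60,-34,-10)]:
        q=r.inverse_kinematics(p,R); print(n,None if q is None else np.round(q,2))
p=np.array([600,-33,260])
r.reach(p,rot(psi,0,1))
P,D,c=save('wrist','w1.png'); np.savez('pics/w1.npz',p=P,d=D,**c)
for th in('muddler_head','muddler','caddy_edge'):print(th,[(round(o['score'],2),np.round(o['extent'],1)) for o in vision.spot_in('wrist',th)[:2]])
print(r.get_state()['tcp_pos'],r.get_state()['time'])
E
python3 c.py
```

```text
s 1
hov [-0.58  0.45  0.79  1.65 -0.34  1.19 -1.45]
grasp [-0.45  0.72  0.62  1.8  -0.56  0.81 -1.28]
t10 [-0.49  0.64  0.64  1.86 -0.59  0.65 -1.27]
t20 [-0.52  0.52  0.6   2.01 -0.58  0.4  -1.26]
t30 [-0.12  0.37  0.03  2.14  0.77  0.17 -2.57]
f30_-60 [-0.48  0.51  1.28  2.05 -0.64  0.49 -1.49]
f30_-34 [-0.2   0.3   0.85  2.05 -0.56  0.4  -1.13]
f30_-10 [ 0.19  0.25  0.4   2.03 -0.66  0.47 -0.66]
f45_-60 [-0.77  0.35  1.35  2.26  0.53  0.14 -2.67]
f45_-34 None
f45_-10 [ 1.46  0.26 -0.94  2.17 -0.82  0.13 -0.36]
f60_-60 [-0.01  0.11  0.16  2.41  1.79  0.75  2.28]
f60_-34 [-0.28  0.03  0.75  2.51  2.92  0.45  1.7 ]
f60_-10 [ 1.82  0.31 -1.2   2.36  3.9   0.34  1.34]
f75_-60 None
f75_-34 None
f75_-10 None
f90_-60 None
f90_-34 None
f90_-10 None
s -1
hov [-0.32  0.38  0.4   1.63 -0.16  1.16  1.52]
grasp [-0.16  0.64  0.2   1.78 -0.18  0.74  1.53]
t10 [-0.17  0.56  0.18  1.84 -0.12  0.58  1.47]
t20 [-0.15  0.45  0.11  1.99  0.08  0.36  1.27]
t30 [-0.28  0.37  0.22  2.15  0.42  0.13  0.91]
f30_-60 [-0.16  0.29  0.75  2.04  0.13  0.43  0.94]
f30_-34 [ 0.15  0.24  0.41  2.03 -0.17  0.36  1.64]
f30_-10 [ 0.88  0.28 -0.42  1.98 -0.13  0.41  2.01]
f45_-60 [-0.56  0.2   1.01  2.25  1.15  0.31 -0.12]
f45_-34 [ 0.87  0.14 -0.43  2.22  1.53  0.15 -0.02]
f45_-10 [ 1.46  0.26 -0.94  2.17 -0.82  0.13  2.78]
f60_-60 [-0.9   0.22  1.21  2.45  1.92  0.52 -1.01]
f60_-34 [ 1.42  0.16 -1.02  2.43  2.63  0.49 -1.08]
f60_-10 [ 1.82  0.31 -1.2   2.36  3.9   0.34 -1.8 ]
f75_-60 None
f75_-34 None
f75_-10 None
f90_-60 None
f90_-34 None
f90_-10 None
muddler_head [(0.51, array([603. , 128.4,  74. ,  60.4]))]
muddler [(0.78, array([323.5, 164.8,  30.6, 129.1]))]
caddy_edge [(0.68, array([325.6, 165.3,  25.1, 134.6])), (0.6, array([315.3, 198.1, 215.8, 270.2]))]
[600.04623079 -32.31257122 259.88466427] 3.9
```

View pics/w1.png

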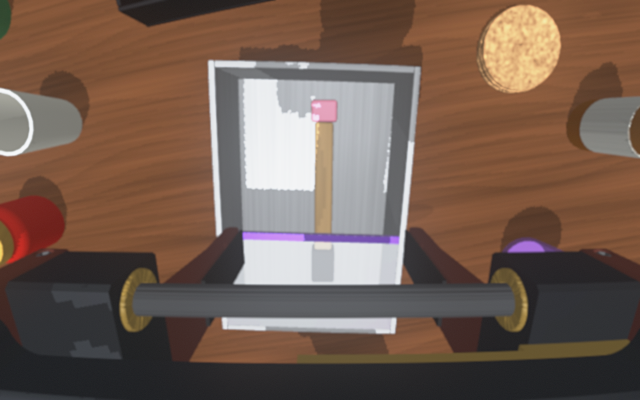

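```bash
cat > d.py <<'E'
from h import *
f=np.load('pics/w1.npz'); X=cloud(f,f['d']); p=f['p'].astype(int)
hsv=cv2.cvtColor(f['p'],cv2.COLOR_RGB2HSV)
u=np.arange(640)[None,:]+0*np.arange(400)[:,None]; v=np.arange(400)[:,None]+0*u
reg=(u>300)&(u<350)&(v>85)&(v<238)
pink=reg&(hsv[...,1]>60)&((hsv[...,0]>160)|(hsv[...,0]<4))&(v<130)
wood=reg&(hsv[...,1]>70)&(hsv[...,0]>8)&(hsv[...,0]<30)&(v>124)
for n,m in(('pink',pink),('wood',wood)):
    print(n,m.sum(),'z median',np.median(X[m][:,2]).round(1),'rows',v[m].min(),v[m].max())
rows=[];
for row in range(126,234,4):
    cs=u[row][wood[row]]
    if len(cs)>5: rows.append(ptz(f,(cs.min()+cs.max())/2,row,34)); w=np.linalg.norm(ptz(f,cs.min()-.5,row,34)-ptz(f,cs.max()+.5,row,34))
A=np.array(rows); k,b=np.polyfit(A[:,0],A[:,1],1); print('yaw',np.rad2deg(np.arctan(k)),'y at 620',k*620+b,'res',np.std(A[:,1]-k*A[:,0]-b),'w',w)
m=pink; print('head end',ptz(f,np.median(u[m]),v[m].min()-.5,38),ptz(f,np.median(u[m]),v[m].max()+.5,38))
cs=[ptz(f,*q,96).round(1) for q in((210,62),(419,69),(396,332),(223,328),(243,236),(398,239.5))];print(cs)
st=r.get_state(); 
E
python3 d.py
```

```text
pink 448 z median 37.9 rows 100 121
wood 1663 z median 34.1 rows 125 232
yaw -9.880269517667976 y at 620 -35.80878975854816 res 0.1556669531576438 w 18.981779208618168
head end [689.48512523 -50.42452221  38.        ] [665.35425315 -46.43591798  38.        ]
[array([738.6,  53.2,  96. ]), array([ 699.4, -141. ,   96. ]), array([416.9, -88.1,  96. ]), array([455.2, 110.9,  96. ]), array([563.1,  60.8,  96. ]), array([ 531.9, -102.1,   96. ])]
```

```bash
cat >> h.py <<'E'
d2=np.deg2rad; PSI=d2(-9.8); F0=np.array([464.4,-8.7,23.]); G=170; O=15
def plane(u,z): # muddler foot position in its vertical plane; u measured in caddy x, start -113
    return F0+(u+113)*np.array([np.cos(PSI),np.sin(PSI),0])+[0,0,z-23]
WP=[(-112,27,0),(-103,28,12),(-96,29,24),(4.5,73.8,24),(4.5,240,24)]
E
cat > e.py <<'E'
from h import *
f=np.load('pics/top.npz'); print('glass',ptz(f,425.9,255.7,110))
g=np.load('pics/side.npz'); print('glass side',ptz(g,230+191/2.8,130+405/2.8,110), 'syrup',ptz(g,230+463/2.8,130+348/2.8,200))
p,R=tcp(plane(-113,23),PSI,0,-1,G,O); print('tcp',p)
for w in WP:
    q=r.inverse_kinematics(*tcp(plane(*w[:2]),PSI,d2(w[2]),-1,G,O)); print(w,None if q is None else np.round(q,2))
r.grip(52)
r.reach(p+[0,0,110],R)
print(r.servo_line(p+[0,0,25],vel=120),r.get_state()['force'])
print(r.servo_line(p,vel=40,contact_N=8))
s=r.get_state();print(s['tcp_pos'],s['force'],s['time'])
r.grip(5,55)
s=r.get_state();print(s['opening'],s['finger_force'],s['force'],s['time'])
a,_,_=save('side','s2.png');b,_,_=save('top','t2.png')
cv2.imwrite('pics/v3.png',np.hstack([cv2.resize(x[:,:,::-1],(390,390),interpolation=cv2.INTER_CUBIC) for x in(a[140:270,270:400],b[140:270,260:390])]))
E
python3 e.py
```

```text
glass [ 426.34356976 -281.30079041  110.        ]
glass side [ 429.42599451 -297.64983652  110.        ] syrup [ 609.21552427 -383.7730602   200.        ]
tcp [631.91934274 -37.63561486  27.        ]
(-112, 27, 0) [-0.    0.65 -0.02  1.74  0.02  0.76  1.37]
(-103, 28, 12) [-0.02  0.52 -0.02  1.9   0.11  0.53  1.27]
(-96, 29, 24) [-0.08  0.4   0.01  2.07  0.34  0.28  1.02]
(4.5, 73.8, 24) [-0.01  0.47 -0.03  1.8   0.21  0.47  1.2 ]
(4.5, 240, 24) [-0.14  0.31  0.14  1.62  0.04  0.8   1.36]
False [ 0.2877708  -0.56745485  0.41295462]
False
[631.9616675  -37.65987799  26.95624757] [-0.59179591  0.30337222  0.44358441] 8.6917
21.496133651350952 54.98640775680542 [-0.39532468  0.13727549  0.82984763] 9.2667
```

View pics/v3.png

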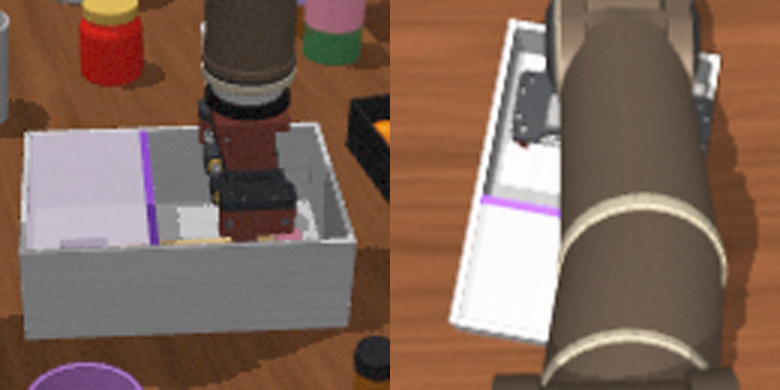

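The picture shows the fingers closed on the handle just behind the pink head, near pixel (260,225) of the left panel. The gripper body clears the caddy walls. Next I tilt and draw it out.

```bash
cat > g.py <<'E'
from h import *
for i,w in enumerate(WP[:4]):
    p,R=tcp(plane(*w[:2]),PSI,d2(w[2]),-1,G,O)
    c=r.servo_line(p,vel=[20,35,35,90][i],rotation=R,contact_N=12)
    s=r.get_state();print(w,c,s['force'].round(1) if hasattr(s['force'],'round') else s['force'],np.round(s['wrist_torque'],2),s['opening'],s['time'])
    if c: break
a,_,_=save('side','s3.png');b,_,_=save('top','t3.png')
cv2.imwrite('pics/v4.png',np.hstack([cv2.resize(x[:,:,::-1],(390,390),interpolation=cv2.INTER_CUBIC) for x in(a[120:250,290:420],b[120:250,260:390])]))
E
python3 g.py
```

```text
(-112, 27, 0) False [-0.  -0.7 -0.4] [ 0.03 -0.04  0.06] 21.539039387402674 9.725
(-103, 28, 12) False [ 0.9 -0.2 -1.3] [0.01 0.21 0.  ] 21.4941068410085 10.9167
(-96, 29, 24) False [ 0.3 -0.3 -1.5] [ 0.12  0.43 -0.01] 21.07613319604721 12.0667
(4.5, 73.8, 24) False [ 0.   0.  -1.6] [0.06 0.44 0.02] 21.464000039863766 13.4417
```

View pics/v4.png

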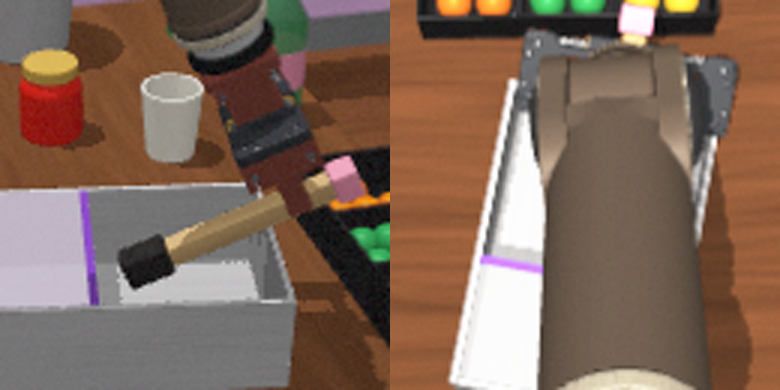

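```bash
cat > i.py <<'E'
from h import *
from scipy.optimize import least_squares
for n in('top','side'):
    f=np.load('pics/%s.npz'%n); X=cloud(f,f['d']); 
    m=(abs(X[...,0]-430)<70)&(abs(X[...,1]+290)<70)&(X[...,2]>102)&(X[...,2]<116); P=X[m]
    if len(P)<8: print(n,len(P)); continue
    q=least_squares(lambda a:np.hypot(P[:,0]-a[0],P[:,1]-a[1])-43,[430,-290],loss='soft_l1').x
    print(n,len(P),q,np.median(P[:,2]))
    # reprojection check: fit rim circle to violet mask outline
for n in('top','side'):
    f=np.load('pics/%s.npz'%n); hsv=cv2.cvtColor(f['p'],cv2.COLOR_RGB2HSV)
    m=((hsv[...,0]>130)&(hsv[...,0]<155)&(hsv[...,1]>60)).astype(np.uint8)
    uc=proj(f,[430,-291,60])[0].astype(int); k=np.zeros_like(m); k[uc[1]-45:uc[1]+45,uc[0]-35:uc[0]+35]=1; m*=k
    co=np.argwhere(m)[:,::-1].astype(np.float32); h=cv2.convexHull(co.astype(np.int32))[:,0].astype(float)
    w=h[:,1]<h[:,1].min()+14 if n=='side' else None
    t=np.linspace(0,2*np.pi,180)
    # silhouette = hull of the rim and base circles
    def res(a):
        rim=np.c_[a[0]+45*np.cos(t),a[1]+45*np.sin(t),0*t+110]; b=np.c_[a[0]+a[2]*np.cos(t),a[1]+a[2]*np.sin(t),0*t]
        H=cv2.convexHull(np.vstack([proj(f,rim),proj(f,b)]).astype(np.float32))
        return [cv2.pointPolygonTest(H,(float(x),float(y)),True)-.4 for x,y in h]
    s=least_squares(res,[430,-291,36],diff_step=1e-3,loss='soft_l1'); print(n,s.x,np.abs(s.fun).mean(),m.sum())
p,R=tcp(plane(*WP[4][:2]),PSI,d2(24),-1,G,O)
print(r.servo_line(p,vel=150,rotation=R)); print(r.get_state()['time'],r.get_state()['opening'])
for z in(240,128):
  for a in(30,45,55,60):
    for b in(-35,-45,-60,-75,-90):
        q=r.inverse_kinematics(*tcp([429,-292,z],d2(b),d2(a),-1,G,O)); print(z,a,b,None if q is None else np.round(q,2))
E
python3 i.py
```

```text
top 177 [ 430.90487858 -292.09622488] 108.23077503097309
side 321 [ 428.47950597 -296.43596736] 107.56092877273774
top [ 431.00986842 -292.7347257    34.23774869] 0.12816768005703588 935
side [ 428.79333836 -295.63041919   34.92170305] 0.1954663543336896 1959
False
14.8 21.807127928873328
240 30 -35 [ 0.16  0.13  0.38  1.87 -0.01  0.64  1.49]
240 30 -45 [0.08 0.13 0.45 1.87 0.13 0.65 1.22]
240 30 -60 [-0.04  0.14  0.57  1.87  0.28  0.72  0.87]
240 30 -75 [-0.07  0.15  0.61  1.86  0.39  0.82  0.56]
240 30 -90 [-0.09  0.16  0.63  1.85  0.45  0.94  0.29]
240 45 -35 [ 0.06 -0.06  0.39  2.1   0.39  0.34  1.11]
240 45 -45 [ 0.15 -0.04  0.26  2.09  0.69  0.44  0.66]
240 45 -60 [ 0.08 -0.02  0.26  2.06  0.88  0.65  0.26]
240 45 -75 [-0.16  0.02  0.45  2.02  0.91  0.85  0.02]
240 45 -90 [-0.27  0.09  0.57  1.97  0.85  1.02 -0.14]
240 55 -35 [ 0.65 -0.12 -0.19  2.22  0.94  0.13  0.54]
240 55 -45 [ 0.69 -0.1  -0.31  2.21  1.22  0.34  0.1 ]
240 55 -60 [ 0.32 -0.06 -0.09  2.18  1.24  0.68 -0.14]
240 55 -75 [-0.19 -0.01  0.34  2.13  1.17  0.96 -0.29]
240 55 -90 [-0.34  0.08  0.49  2.04  1.05  1.14
[... 675 characters left out ...]
.23  0.14  0.12  2.2   1.27  0.48 -0.21]
128 45 -75 [-0.19  0.19  0.54  2.17  1.08  0.62 -0.28]
128 45 -90 [-0.28  0.25  0.63  2.11  0.92  0.78 -0.35]
128 55 -35 [-0.61  0.03  1.12  2.43  2.9   0.27 -1.42]
128 55 -45 [ 0.31  0.06  0.03  2.38  2.08  0.41 -0.82]
128 55 -60 [ 0.37  0.11 -0.16  2.32  1.65  0.67 -0.65]
128 55 -75 [-0.24  0.17  0.43  2.27  1.37  0.79 -0.64]
128 55 -90 [-0.36  0.27  0.57  2.18  1.12  0.92 -0.63]
128 60 -35 [-0.84 -0.01  1.33  2.51  2.89  0.42 -1.39]
128 60 -45 [ 0.17  0.05  0.13  2.46  2.25  0.53 -1.02]
128 60 -60 [ 0.51  0.13 -0.37  2.37  1.77  0.8  -0.8 ]
128 60 -75 [-0.26  0.18  0.38  2.31  1.46  0.89 -0.78]
128 60 -90 [-0.41  0.29  0.54  2.2   1.18  1.   -0.74]
```

```bash
cat > j.py <<'E'
from h import *
C=[430,-294]
r.reach(*tcp([*C,250],d2(-75),d2(30),-1,G,O)); print(r.get_state()['time'],np.round(r.get_state()['joints'],2))
r.reach(*tcp([*C,250],d2(-75),d2(60),-1,G,O)); print(r.get_state()['time'],np.round(r.get_state()['joints'],2))
p,R=tcp([*C,150],d2(-75),d2(60),-1,G,O)
r.servo_line(p,vel=100,rotation=R)
s=r.get_state();print(s['time'],s['opening'],np.round(s['force'],1),np.linalg.norm(np.array(s['tcp_pos'])-p))
a,da,ca=save('side','s4.png');b,db,cb=save('top','t4.png')
np.savez('pics/s4.npz',p=a,d=da,**ca);np.savez('pics/t4.npz',p=b,d=db,**cb)
for n,c in(('side',ca),('top',cb)):
    print(n,proj(c,[[430,-294,150],[430,-294,110],[430+30,-294-111,349]]).round(1))
    for t in('muddler_foot','mix_glass_rim'):print(t,[(round(o['score'],2),np.round(o['extent'],1)) for o in vision.spot_in(n,t)[:1]])
u=proj(ca,[430,-294,150])[0].astype(int);v=proj(cb,[430,-294,150])[0].astype(int)
cut=lambda x,q:cv2.resize(x[q[1]-65:q[1]+65,q[0]-65:q[0]+65,::-1],(390,390),interpolation=cv2.INTER_CUBIC)
print(u,v);cv2.imwrite('pics/v5.png',np.hstack([cut(a,u),cut(b,v)]))
E
python3 j.py
```

```text
16.475 [-0.08  0.14  0.61  1.84  0.38  0.84  0.57]
17.3917 [-0.46 -0.04  0.53  2.17  1.27  1.05 -0.39]
18.5417 21.525455366374945 [-0.1  0.  -1.2] 0.44204093365273156
side [[297.5 259.5]
 [298.1 273.5]
 [325.4 209.2]]
muddler_foot [(0.94, array([310.9, 235.9,  48.1,  64.9]))]
mix_glass_rim [(0.57, array([298.8, 291.9,  44.2,  60.5]))]
top [[434.2 253.2]
 [430.5 254.3]
 [506.4 231.8]]
muddler_foot [(0.68, array([484.6, 235.6,  49.3,  21.5]))]
mix_glass_rim []
[297 259] [434 253]
```

View pics/v5.png

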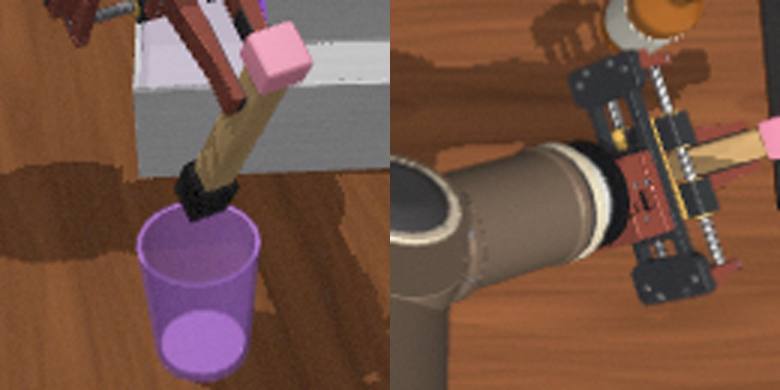

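The muddler is steep with its foot over the mouth. Its lowest foot corner is at about (205,222) in the left crop and the rim centre is near (198,243). The top view is hidden by the gripper. I'll compare the predicted foot outline with the side picture before lowering.

```bash
cat > k.py <<'E'
from h import *
f=np.load('pics/s4.npz'); R=rot(d2(-75),d2(60),-1); m=-R[:,0]; y=R[:,1]; z=R[:,2]; F=np.array([430,-294,150])
pr=lambda X:(proj(f,X)-[297-65,259-65])*3
print('end corners',pr([F+i*15*y+j*15*z for i in(1,-1) for j in(1,-1)]).round().tolist())
print('foot top corners',pr([F+45*m+i*15*y+j*15*z for i in(1,-1) for j in(1,-1)]).round().tolist())
print('head corners',pr([F+230*m+i*15*y+j*15*z for i in(1,-1) for j in(1,-1)]).round().tolist())
X=cloud(f,f['d']); g=f['p'].max(2)<60; v,u=np.mgrid[0:400,0:640]
k=g&(abs(u-300)<14)&(abs(v-257)<14)&(X[...,2]>115); P=X[k]; q=(P-F)@np.c_[m,y,z]
print(len(P),'local min/max',np.percentile(q,[2,50,98],axis=0).round(1))
E
python3 k.py
```

```text
end corners [[224.0, 208.0], [207.0, 171.0], [186.0, 223.0], [169.0, 185.0]]
foot top corners [[239.0, 185.0], [220.0, 146.0], [199.0, 199.0], [181.0, 160.0]]
head corners [[315.0, 61.0], [291.0, 16.0], [268.0, 76.0], [245.0, 30.0]]
211 local min/max [[  3.6 -14.6 -11.8]
 [ 31.6 -12.2  11.7]
 [ 45.4  13.8  16.5]]
```

```bash
cat > l.py <<'E'
from h import *
p,R=tcp([430,-294,128],d2(-75),d2(60),-1,G,O)
print(r.servo_line(p,vel=40,rotation=R,contact_N=8)); r.sleep(0.6)
s=r.get_state();print(s['time'],s['opening'],np.round(s['force'],1),np.abs(s['qvel']).max())
a,da,ca=save('side','s5.png'); cut=lambda x:cv2.resize(x[140:340,220:440,::-1],None,fx=2.7,fy=2.7,interpolation=cv2.INTER_CUBIC)
cv2.imwrite('pics/v6.png',cut(a))
E
python3 l.py
```

```text
False
20.1417 21.660082156813264 [ 0.5 -0.1 -1.3] 0.0014524615710271025
```

View pics/v6.png

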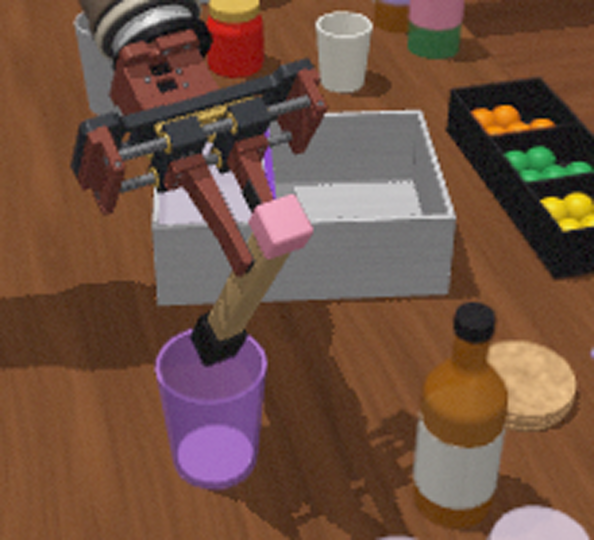

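The foot, at about (218,340), sits over the mouth of the glass. The glass rim centre is at (211,365), so the glass has not moved, and the bystanders in view are standing where they were. There is no contact force, so I'm handing in.

```bash
python3 -c "
from rig import r
print(r.finish_job())"
```

```text
the job is handed in; nothing more can be done
None
```

The muddler came out of the caddy without contact and is held still at 60°, its foot about 10 mm above the centre of the mixing glass's mouth; the glass has not moved, and I handed the job in after about 20 s of robot time.

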